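Set a clarinet blank up in the drilling cradle

TASK

Lay the black wooden clarinet blank in the two V-saddles of the hinged drilling cradle, its long tenon up against the end stop; then, with its weight on the cradle, slide the long wedge under the cradle's free end, thin end first, until the top edge of the brass strip there is level with the tip of the height gauge's scriber, and leave the wedge holding it. Stand the tall hole chart, still the same way up, on the ledge of the sloped stand, centred and lying flat back against the slope. Do not disturb the height gauge, the short wedge, the short chart, the jar or the screwdriver.

Things in the scene. Friction and masses are not known exactly. Their poses are not given: they have to be found in the camera images.
- blank: Turned black wooden clarinet blank, 204 mm long, about 160 g. Origin on its axis, mid barrel; y runs along the axis to the long tenon. Barrel 28 mm diameter, y = -75 to 75 mm; long tenon 22 mm diameter, y = 75 to 103; at the other end a collar, 32 mm diameter, y = -87 to -75, and a short tenon, 24 mm, to y = -101. It starts lying level in the rest, axis 42 mm above the bench.
- tenon_end (a point): Centre of the end face of the blank's long tenon, 103 mm from the blank's origin along its y axis.
- rest: Fixed rest where the blank starts. Origin on the bench under its middle, y along the blank. Base 64 x 170 mm, 10 mm high, with two V-saddles centred at y = -55 and 55 mm (20 mm long, 52 mm wide, tops 40 mm above the bench); the blank's barrel is free to grip between them.
- cradle: Fixed dark wooden foot of the drilling cradle, origin on the bench. Two rails 12 mm high lie under the board's long sides, y = -135 to 127 mm; the channel between them (x = -40 to 40 mm) has the bench as floor and is open at the free end (y = -135), clear for 250 mm. The board's hinge is at y = 135 mm.
- board: Beech board of the cradle, 550 g, 100 mm wide, 18 mm thick. Origin mid width on the hinge line, on its underside, 12 mm above the bench; z up, y from the free end (y = -270 mm) to the hinge. It swings freely up from its level start and falls back by its weight. On top, V-saddles at y = -70 and -170 mm (20 long, 52 wide, 30.5 high); a blank in them has its axis at x = 0, z = 50 mm.
- stop (a point): Middle of the face of the cradle's end stop, the block (60 mm wide, 38 mm high) standing on the board near the hinge: at y = -15, z = 50 mm in the board's frame. A blank up against it has tenon_end here and its origin 103 mm towards the free end.
- board_mark (a point): Top corner of the board's free end on the gauge's side, on the brass strip: x = 50, y = -270, z = 18 mm in the board's frame; 30 mm above the bench at the start. The wedge bears on a round steel bar under this end (8 mm diameter, its lowest line at y = -266 mm in the board's frame, 12 mm above the bench at the start), which rises as much as board_mark.
- scriber_tip (a point): Tip of the height gauge's scriber, 36 to 45 mm above the bench, locked there: the height to which board_mark must rise. It points at the side of the board from its +x side, 8 mm off it and about 15 mm in from the free end.
- gauge: Fixed height gauge: foot 56 x 70 mm and 22 mm high, column 160 mm high, a rider with the scriber. Origin under the column, 90 mm off the board's +x side near the free end. Not to be disturbed.
- wedge: Long pale wooden wedge, 200 mm long, 44 mm wide, about 130 g, lying flat on the bench. Origin in the middle of its underside; y points to the thin end (y = 100 mm, 3 mm thick); its top slopes evenly up to 35 mm at the blunt end (y = -100): 0.16 mm a millimetre. Under the board's load it stays where it is left.
- chart: Tall hole chart: plywood plate 120 mm tall, 100 mm wide, 8 mm thick, about 70 g, with a column of dark holes. Origin at the middle of its bottom edge; z up the plate, x through its thickness, y along its width. It starts upright in one slot of the rack.
- rack: Fixed wooden block, 90 x 120 mm, 42 mm high, with two slots along its y axis at x = -22 and 22 mm, 12 mm wide and 34 mm deep, floor 8 mm above the bench. One holds the tall chart, the other the short chart.
- stand: Fixed easel-like stand, 110 mm wide (y), origin on the bench, open side to -x. Back rest leans back 20 degrees (top further to +x), is 8 mm thick and 65 mm high along the slope; the ledge is square to it, 13 mm deep, with a lip 7 mm high. Their inner corner is the line x = 0, z = 22 mm. A chart lying home has its origin at x = -4, y = 0, z = 23 mm.
- short_wedge: Short pale pale wooden wedge, 90 mm long, 30 mm wide, 14 mm high at most: too low for this job; leave it. Origin under its middle.
- short_chart: Short hole chart, 62 mm tall, 100 mm wide, 8 mm thick, in the other slot of the rack, top 70 mm above the bench; leave it. Origin at the middle of its bottom edge.
- jar: Small amber jar with a black lid, 52 mm diameter, 45 mm high; leave it. Origin under its middle.
- screwdriver: Screwdriver with a black handle, 170 mm long, lying on the bench; leave it.
Things that resemble listed ones, but are neither listed nor needed, are in the scene too. There is more than one size of the wedge; the one meant has the size given above.

How it is judged (in metres and radians):
On the way, in this order (a step that is already met when the one before it is completed fails the run):
1. the blank lies in both saddles, long tenon against the stop, the board still down (y of tenon_end in the frame of board between -0.022 and -0.012 m and x of blank in the frame of board between -0.006 and 0.006 m and z of blank in the frame of board between 0.045 and 0.055 m and angle between the y axis of blank and the y axis of board, either way round below 0.05 rad and height (world z) of board_mark below 0.033 m), for 0.2 s.
2. the wedge holds the board's free end level with the scriber tip (z of board_mark in the frame of scriber_tip between -0.002 and 0.002 m and contact force between wedge and board above 0.5 N), for 0.2 s.
At the end, for the whole second after the job is handed in: Blank in both saddles, long tenon within 7 mm of the stop; board end within 2 mm of the scriber tip's height, carried by the long wedge lying flat; tall chart right way up on the ledge, leaning 0.27 to 0.43 rad, bottom within 6 mm of home, square to 0.1 rad, centred to 20 mm; all at rest (all of step 2 and y of tenon_end in the frame of board between -0.022 and -0.012 m and x of blank in the frame of board between -0.006 and 0.006 m and z of blank in the frame of board between 0.045 and 0.055 m and angle between the y axis of blank and the y axis of board, either way round below 0.05 rad and y of wedge in the frame of board below -0.19 m and angle between wedge's own z axis and vertical below 0.06 rad and angle between chart's own z axis and vertical between 0.27 and 0.43 rad and angle between the y axis of chart and the y axis of stand, either way round below 0.1 rad and y of chart in the frame of stand between -0.02 and 0.02 m and x of chart in the frame of stand between -0.01 and 0.002 m and z of chart in the frame of stand between 0.017 and 0.03 m and contact force between chart and stand above 0.2 N and linear speed of each of chart, blank, wedge below 0.01 m/s); the robot touches nothing.
It fails at once if the height gauge's scriber was moved by more than 2 mm (distance of scriber_tip from where it was at the start of the episode above 0.002 m).
It fails at once if the short wedge, short chart, jar or screwdriver was moved by more than 25 mm (distance of any of short_wedge, short_chart, jar, screwdriver from where it was at the start of the episode above 0.025 m).
It also fails if it takes over 72 s, if anything falls off the work surface, if the arm or the gripper's body presses on something with over 40 N, if the wrist force passes 120 N, or if a joint passes its speed limit or range.

ROBOT

A 6-joint arm with a two-finger parallel gripper is mounted at the origin on the work surface. World frame = base frame: x ahead of the robot, y to its left, z up, the work surface at z = 0. Lengths are in mm, angles in rad, forces in N, time in s.
With the tool pointing down it reaches from about 400 to 825 mm from the base axis. Payload 7 kg.
Tool frame: the origin (TCP) lies at the very end of the fingers, on their centre line; the grasp point (between the pads) lies 19 mm behind it; z points along the fingers, y is the line along which they close (so a half turn about z gives the same grasp; the last joint's range is limited). The gripper opens to 85 mm and grips with 20 to 120 N. Pads are 22 mm wide; open, the fingers measure 114 mm over their backs; the gripper's body (76 mm by 85 mm) begins 54 mm behind the grasp point. The pads swing forward as they close: fully open they stand 13 mm farther back than shut.
Start: joints at [-0.823, 0.359, 0.012, 0, -1.224, -0.288], TCP at [299.515, -604.885, 231.302] pointing down, gripper open.
Joint ranges: [-3.07, 3.07], [-1.43, 2.12], [-1.02, 1.25], [-3.03, 1.67], [-3.05, -0], [-3.03, 3.03]. Speed limits (rad/s): [2.39, 2.39, 3.01, 3.14, 3.14, 3.14].

INTERFACE

Orientations are given as a unit quaternion [x, y, z, w].
In Python, from rig import env gives the robot as it stands. The module is installed in compiled form; this text tells all that it offers.
- The arm moves only by the tool move_arm, never from a script. Its argument "commands" is a list of rows, each a list of 2 entries, a list of its own where there are three numbers: the shift along the world's x, y, z in units of 0.15 m (1.0 is 0.15 m), then the turn, a rotation vector about the world's x, y, z in units of 60 degrees (1.0 is 60 degrees). A call has 1 to 12 rows; each row is the pose to reach, as a shift and turn from the pose commanded when the call began; what a row does not reach only later rows make up. A row lasts 1/10 s, in which the tool goes at most 50 mm and 8.59 degrees, less where a joint would pass 70% of its speed; a pose out of reach is approached as far as the arm can. A call with a number of a shift or a turn outside -1 to 1 is refused whole. A call with a gripper value outside its range is refused whole. "hand" is the opening, from 0 (shut) to 1 (fully open), set as the call begins (left out, the last holds). The fingers move at their own pace and stop on an object; the grip force is fixed at half the most. Time passes only in rows, so rows that repeat a pose let the fingers close. It gives the time, the measured TCP pose, the force, the opening and the grip force at its end, in the units of the state.
- env.read_state(): the state, without advancing time (a new reading comes with each control period).
- env.read_camera(name): name is "side" or "top" or "wrist"; returns (picture, depth): 480x640x3 uint8, blue, green, red; 480x640 float32, mm along the optical axis (not along the pixel's ray), 0 where there is no reading.
- env.calibration(name): a dict with "mtx" (3x3 intrinsics, pixels), "R" (3x3) and "t" (3): a world point X has camera coordinates R X + t; the wrist camera has in their place "T_tool_cam" (4x4, takes a point from camera to tool coordinates, whose origin is the TCP and whose axes are the flange's). Camera axes: x right, y down, z forward; pixel columns grow to the right and rows downward; lengths in mm; the calibration is good to about 2 mm. A picture is of the moment at which its call begins: read the wrist's pose just before it. calibration takes no time and is no camera call.
- env.finish_job(): hands the job in; it is judged then, once.
The state is a dict: "t": time; "joint_positions": joint angles; "joint_velocities": joint speeds; "tau": joint torques, N m; "ee_pos": TCP position; "eef_rot": TCP orientation; "wrist_force": force on the tool from outside, world axes, zero at the start; "ft_torque": the same for the moment, N m; "grip_width": opening from 0.0 (shut) to 1.0 (fully open); "gripper_force": force on a finger pad.
Only numpy, scipy, OpenCV 4.12 (cv2) and the standard library are available. Lean on these libraries where they do the work, as an engineer would, in place of code of your own. Each camera call takes 0.05 s, during which the arm holds its last target. There are 200 camera calls.

## Working session

There is one attempt and no reset: what is moved stays moved. The work goes in short steps, Python scripts to look and compute and a tool call to move; the robot and the scene stay as the last step left them, time stands still between calls to the robot, and variables do not carry over. Pictures are saved under pics/ and viewed, at most 10 in all, crops included, and the job is handed in when it is done.

Besides the shell and the picture viewer there is one more tool, called by a JSON object that holds its "name" and its "arguments". move_arm: Moves the arm, as the interface text tells. Shifts and turns lie within -1 to 1; 1 stands for 0.15 m of shift or 60 degrees of turn. Its arguments: {"type":"object","properties":{"commands":{"type":"array"},"hand":{"type":"number"}},"required":["commands"]}

```bash
mkdir -p pics
python3 - <<'E'
from rig import env
import cv2,numpy as np
for n in("top","side"):
    p,d=env.read_camera(n); cv2.imwrite(f"pics/{n}0.png",p); np.save(f"pics/{n}0.npy",d); cv2.imwrite(f"pics/{n}raw.png",p)
    c=env.calibration(n); print(n,np.round(c["mtx"],1).tolist(),np.round(c["R"],3).tolist(),np.round(c["t"],1).tolist(), (d>0).mean())
print(env.calibration("wrist")); print(env.read_state())
E
```

```text
top [[468.3, 0.0, 316.3], [0.0, 468.3, 242.5], [0.0, 0.0, 1.0]] [[0.005, -1.0, -0.004], [-0.994, -0.004, -0.111], [0.111, 0.004, -0.994]] [-36.9, 518.4, 1164.6] 0.9958072916666667
side [[460.7, 0.0, 320.4], [0.0, 460.7, 245.4], [0.0, 0.0, 1.0]] [[-0.941, -0.339, 0.005], [-0.209, 0.568, -0.796], [0.267, -0.75, -0.605]] [467.8, 197.0, 1147.8] 0.9959505208333334
{'mtx': array([[376.89115019,   0.        , 319.37326543],
       [  0.        , 376.89115019, 240.47424153],
       [  0.        ,   0.        ,   1.        ]]), 'T_tool_cam': array([[-3.26062248e-04, -9.64951099e-01, -2.62429552e-01,
         6.62611933e+01],
       [ 9.99999942e-01, -3.41129800e-04,  1.18559304e-05,
        -1.24165613e-01],
       [-1.00962934e-04, -2.62429533e-01,  9.64951154e-01,
        -1.43254413e+02],
       [ 0.00000000e+00,  0.00000000e+00,  0.00000000e+00,
         1.00000000e+00]])}
{'t': 0.1, 'joint_positions': array([-8.22892092e-01,  3.59283416e-01,  1.11704468e-02, -3.27736835e-04,
       -1.22413405e+00, -2.88099424e-01]), 'joint_velocities': array([-0.00088971, -0.00188846,  0.00413955,  0.00015682, -0.00066403,
       -0.00243345]), 'tau': array([-8.58486474e-04, -5.84767091e+01,  2.94111568e+01,  6.95445567e+00,
       -3.14895093e-03, -5.56993470e-06]), 'ee_pos': array([ 299.33266309, -604.51128701,  230.4832179 ]), 'eef_rot': array([-2.27828115e-01,  9.73701084e-01,  7.06481205e-04, -2.25286143e-04]), 'wrist_force': array([ 0.81063397, -0.72280116, -0.29530594]), 'ft_torque': array([-0.02215367,  0.00461381, -0.02092264]), 'gripper_force': 0.0, 'grip_width': 1.0000658871597334}
```

View pics/top0.png

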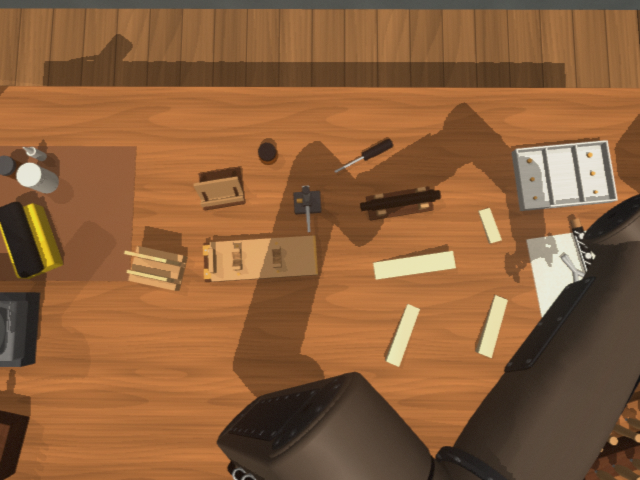

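View pics/side0.png

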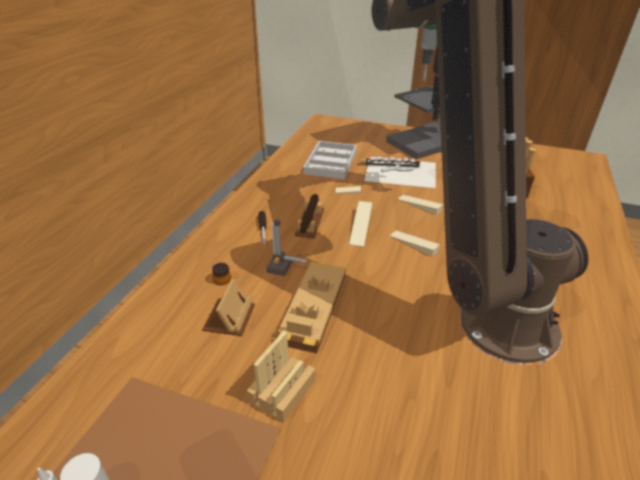

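The top view shows the cradle at (260,258), with its stop and hinge on the left and free end at x≈317. The gauge is at (307,202), the blank in its rest at (400,202), the stand at (220,190) and the rack at (155,268). The screwdriver is at (365,155) and the jar at (267,152). The pale wedges are at (415,264), which is about 80 px or 200 mm and so the long one, and at (403,335), (493,326) and (490,225). In the side view the tall chart is the plate at (272,362), on the rack's far side.

```bash
cat > h.py <<'E'
import numpy as np,cv2
from rig import env
from scipy.spatial.transform import Rotation as Ro
def pose(name):
    c=env.calibration(name)
    if name!="wrist": return c["mtx"],c["R"].T,-c["R"].T@c["t"]
    s=env.read_state(); R=Ro.from_quat(s["eef_rot"]).as_matrix(); T=c["T_tool_cam"]
    return c["mtx"],R@T[:3,:3],R@T[:3,3]+s["ee_pos"]
def cloud(d,P):
    K,R,o=P; v,u=np.indices(d.shape)
    c=np.stack([(u-K[0,2])/K[0,0]*d,(v-K[1,2])/K[1,1]*d,d],-1)
    return c@R.T+o
def onz(P,uv,z):
    K,R,o=P; uv=np.atleast_2d(uv).astype(float)
    r=np.c_[(uv-K[:2,2])/K[0,0],np.ones(len(uv))]@R.T
    return o+r*((z-o[2])/r[:,2])[:,None]
def proj(P,X):
    K,R,o=P; c=(np.atleast_2d(X)-o)@R; return c[:,:2]/c[:,2:]*K[0,0]+K[:2,2]
def wrist(name):
    P=pose("wrist"); p,d=env.read_camera("wrist"); cv2.imwrite(f"pics/{name}.png",p); np.savez(f"pics/{name}.npz",d=d,K=P[0],R=P[1],o=P[2]); return p,d,P
def load(name):
    z=np.load(f"pics/{name}.npz"); return cv2.imread(f"pics/{name}.png"),z["d"],(z["K"],z["R"],z["o"])
E
python3 - <<'E'
from h import *
P=pose("top"); p=cv2.imread("pics/topraw.png"); d=np.load("pics/top0.npy"); X=cloud(d,P); Z=X[...,2]
print("table z",[np.round(X[v,u],1).tolist() for v,u in((310,300),(230,560),(300,350),(120,330))])
hsv=cv2.cvtColor(p,cv2.COLOR_BGR2HSV)
m=((hsv[...,1]<110)&(hsv[...,2]>190)).astype(np.uint8)
m[:,:330]=0; m[:,515:]=0
cs,_=cv2.findContours(m,0,1)
for c in cs:
    if cv2.contourArea(c)<150: continue
    r=cv2.minAreaRect(c); b=cv2.boxPoints(r)
    W=onz(P,b,10); print("wedge",np.round(r[0]),"L,W",np.round([np.linalg.norm(W[0]-W[1]),np.linalg.norm(W[1]-W[2])]),"corners",np.round(W[:,:2]).tolist(), "centre",np.round(onz(P,[r[0]],10)))
    mm=np.zeros_like(m); cv2.drawContours(mm,[c],-1,1,-1); q=X[mm>0]; e=q[:,:2]-q[:,:2].mean(0); a=np.linalg.svd(e,full_matrices=False)[2][0]; t=e@a
    print("  axis",np.round(a,3),"z at t:",[round(float(np.median(q[(t>x-8)&(t<x+8),2])),1) for x in np.linspace(t.min()+8,t.max()-8,6)])
for n,(u0,u1,v0,v1) in dict(cradle=(198,325,228,288),rack=(120,195,235,298),stand=(190,250,160,212),blank=(355,445,180,222),gauge=(285,330,180,235)).items():
    q=X[v0:v1,u0:u1].reshape(-1,3)
    for lo,hi in((18,26),(26,36),(36,50),(50,65),(65,90),(90,140),(140,200)):
        s=q[(q[:,2]>lo)&(q[:,2]<hi)]
        if len(s)>8: print(n,lo,hi,len(s),np.round(np.percentile(s,2,0)),np.round(np.percentile(s,98,0)),np.round(np.median(s,0)))
E
```

```text
table z [[347.0, 6.6, -2.4], [557.2, -670.8, 0.6], [373.2, -122.2, -2.5], [854.6, -70.0, -3.2]]
wedge [403. 335.] L,W [155.  34.] corners [[220.0, -211.0], [365.0, -266.0], [354.0, -299.0], [209.0, -243.0]] centre [[ 286. -255.   10.]]
  axis [-0.924  0.384] z at t: [2.6, 6.9, 11.6, 16.1, 20.3, 24.7]
wedge [493. 326.] L,W [155.  34.] corners [[241.0, -443.0], [388.0, -491.0], [379.0, -524.0], [232.0, -476.0]] centre [[ 310. -484.   10.]]
  axis [-0.792  0.611] z at t: [1.7, 10.3, 19.9, nan, nan, nan]
wedge [414. 265.] L,W [210.  45.] corners [[470.0, -179.0], [501.0, -387.0], [457.0, -392.0], [426.0, -185.0]] centre [[ 464. -286.   10.]]
  axis [-0.145  0.989] z at t: [32.2, 22.0, 10.7, nan, nan, nan]
wedge [490. 225.] L,W [30. 91.] corners [[606.0, -456.0], [617.0, -484.0], [530.0, -513.0], [520.0, -485.0]] centre [[ 568. -485.   10.]]
  axis [ 0.434 -0.901] z at t: [nan, nan, nan, nan, nan, 4.6]
cradle 18 26 441 [424. -27.  21.] [531. 251.  26.] [471. 108.  25.]
cradle 26 36 3440 [427. -29.  26.] [530. 246.  34.] [478. 102.  29.]
cradle 36 50 181 [448. -15.  36.] [550. 221.  50.] [
[... 902 characters left out ...]
 -313.   19.] [ 656. -184.   25.] [ 611. -293.   22.]
blank 26 36 52 [ 592. -319.   27.] [ 660. -185.   36.] [ 612. -207.   34.]
blank 36 50 425 [ 596. -343.   37.] [ 659. -150.   50.] [ 621. -248.   45.]
blank 50 65 556 [ 606. -341.   50.] [ 646. -152.   59.] [ 626. -251.   53.]
gauge 18 26 332 [599. -44.  18.] [653.  24.  25.] [622. -18.  21.]
gauge 36 50 140 [551. -21.  38.] [638.  15.  50.] [611. -11.  43.]
gauge 50 65 44 [613. -21.  50.] [639.   2.  63.] [622. -11.  52.]
gauge 65 90 9 [621. -16.  66.] [635.  -6.  85.] [622. -11.  77.]
gauge 90 140 19 [620. -15.  92.] [625.  -5. 130.] [622. -10. 109.]
gauge 140 200 60 [618. -18. 147.] [637.  -2. 163.] [626. -10. 158.]
  return _methods._mean(a, axis=axis, dtype=dtype,
  ret = ret.dtype.type(ret / rcount)
```

{"name": "move_arm", "arguments": {"commands": [[[0.71,0.81,0.2],[0,0,0.39]],[[0.71,0.81,0.2],[0,0,0.39]],[[0.71,0.81,0.2],[0,0,0.39]],[[0.71,0.81,0.2],[0,0,0.39]]], "hand": 1}}

```text
t: 0.5
ee_pos: [408.6, -480.7, 262.3]
eef_rot: [-0.424, 0.906, -0.0, 0.001]
wrist_force: [-0.2, 0.4, 0.5]
grip_width: 0.997
gripper_force: 0.0
```

{"name": "move_arm", "arguments": {"commands": [[[0.71,0.81,0.2],[0,0,0.39]],[[0.71,0.81,0.2],[0,0,0.39]],[[0.71,0.81,0.2],[0,0,0.39]],[[0.71,0.81,0.2],[0,0,0.39]]]}}

```text
t: 0.9
ee_pos: [515.1, -359.1, 291.9]
eef_rot: [-0.598, 0.801, -0.0, 0.0]
wrist_force: [-0.4, -0.1, -0.4]
grip_width: 0.999
gripper_force: 0.0
```

{"name": "move_arm", "arguments": {"commands": [[[0.71,0.81,0],[0,0,0.39]],[[0.71,0.81,0],[0,0,0.39]],[[0.71,0.81,0],[0,0,0.39]],[[0.71,0.81,0],[0,0,0.39]],[[0.71,0.81,0],[0,0,0.39]],[[0.71,0.81,0],[0,0,0.39]]]}}

```text
t: 1.5
ee_pos: [618.6, -240.8, 290.7]
eef_rot: [0.746, -0.666, -0.0, 0.0]
wrist_force: [0.1, 0.4, 0.1]
grip_width: 1.001
gripper_force: 0.0
```

Run:
```python
from h import *
p,d,P=wrist("w1"); s=env.read_state(); print(s["t"],s["ee_pos"],s["eef_rot"],s["wrist_force"],s["joint_positions"])
# reproject check: where do top-view wedge/blank land
print(proj(P,[[626,-343,42],[626,-150,42],[464,-286,10],[622,-10,158]]))
```

```text
1.55 [ 618.30308259 -241.27149949  291.0287104 ] [ 7.45699573e-01 -6.66282231e-01 -2.72142968e-04  2.50020088e-04] [-0.27585773 -0.06481804  0.29155458] [-7.88399692e-02  3.11860325e-01  7.88117665e-02  7.02939319e-05
 -1.33848371e+00  1.91195965e-01]
[[323.36877947  99.73317424]
 [303.36710995 283.05186391]
 [461.70233493 174.04610846]
 [287.15329014 473.38564073]]
```

View pics/w1.png

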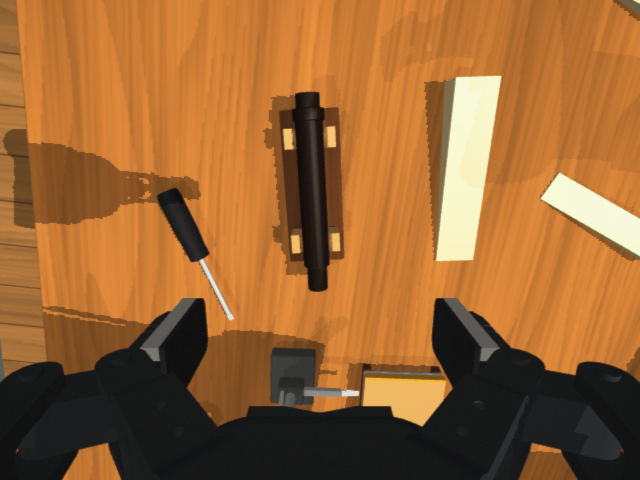

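The wrist view shows the blank with its collar at the top (308,112), which is its -y end, and its long tenon at (317,280) towards the cradle. It needs no flip. Of the pale wedges, (465,168) has the full 200 x 44 mm and its thin end points at the cradle, so it is the one meant. The one at (600,215) is 155 x 34 mm, and the one at (490,225) in the top view is the short wedge.

Run:
```python
from h import *
p,d,P=load("w1"); X=cloud(d,P); ok=d>0
hsv=cv2.cvtColor(p,cv2.COLOR_BGR2HSV)
def line(q,name):
    c=q[:,:2].mean(0); a=np.linalg.svd(q[:,:2]-c,full_matrices=False)[2][0]; a*=np.sign(a[1]); t=(q[:,:2]-c)@a; n=(q[:,:2]-c)@[-a[1],a[0]]
    tt=np.percentile(t,[.5,99.5]); mid=c+a*tt.mean(); print(name,len(q),"mid",np.round(mid,1),"len",np.round(np.ptp(tt),1),"w",np.round(np.percentile(n,[1,99]),1),"axis",np.round(a,4),"yaw from +y deg",round(np.degrees(np.arctan2(-a[0],a[1])),2),"zmax",np.round(np.percentile(q[:,2],[50,95]),1))
roi=np.zeros(d.shape,bool); roi[80:300,270:350]=1
line(X[roi&ok&(X[...,2]>44)&(p.max(-1)<80)],"blank")
m=roi&(p.max(-1)<45); m2=cv2.morphologyEx(m.astype(np.uint8),cv2.MORPH_OPEN,np.ones((5,5)))
cs=max(cv2.findContours(m2,0,1)[0],key=cv2.contourArea); print(cv2.minAreaRect(cs)); ys=cs[:,0,1]
for e in(ys.min(),ys.max()): print("end",e,np.round(onz(P,[[cs[ys==e][:,0,0].mean(),e]],42)))
roi[:]=0; roi[60:270,420:510]=1
wm=roi&(hsv[...,1]<110)&(hsv[...,2]>150)
line(X[wm&ok],"wedge")
q=X[wm&ok]
for y in(-370,-340,-300,-260,-220,-195): 
    s=q[abs(q[:,1]-y)<6]; print(y,np.round(np.median(s[:,2]),1),np.round(np.percentile(s[:,0],[3,97]),1))
# board free end
for v in(380,384,390,400): print("board row",v,[np.round(X[v,u],1).tolist() for u in(364,400,440)])
q=X[ok&(X[...,2]<4)&(X[...,2]>-6)&(X[...,1]<-100)]; print("bench",np.median(q[:,2]))
print("scriber tip z",[np.round(X[v,u],1).tolist() for v,u in((392,352),(393,357),(392,345))])
```

```text
blank 5077 mid [ 626.  -247.6] len 199.7 w [-13.7  13.4] axis [-0.1637  0.9865] yaw from +y deg 9.42 zmax [54.3 57.4]
((306.6697998046875, 191.86196899414062), (197.79151916503906, 20.03417205810547), 83.79655456542969)
end 93 [[ 646. -347.   42.]]
end 290 [[ 611. -143.   42.]]
wedge 7613 mid [ 464.  -283.7] len 197.8 w [-21.6  22. ] axis [-0.1414  0.9899] yaw from +y deg 8.13 zmax [22.1 34.5]
-370 33.7 [455.  497.6]
-340 28.9 [451.  493.3]
-300 22.4 [445.3 487.4]
-260 15.9 [439.5 481.7]
-220 9.4 [433.7 476. ]
-195 5.6 [429.9 472.4]
board row 380 [[537.5, -22.7, 25.1], [494.3, -31.1, 30.1], [445.1, -36.6, 30.0]]
board row 384 [[537.1, -18.6, 27.3], [493.5, -25.8, 30.5], [445.0, -32.4, 32.1]]
board row 390 [[536.4, -11.6, 29.6], [491.8, -16.8, 29.8], [442.9, -23.3, 31.2]]
board row 400 [[534.4, 2.4, 30.1], [489.7, -3.1, 30.8], [439.6, -8.2, 30.2]]
bench 0.6714825469708217
scriber tip z [[553.5, -17.4, 43.5], [547.0, -15.7, 42.3], [561.9, -16.6, 43.7]]
```

{"name": "move_arm", "arguments": {"commands": [[[0.055,-0.035,-0.33],[0,0,0.05]],[[0.055,-0.035,-0.67],[0,0,0.05]],[[0.055,-0.035,-1],[0,0,0.05]],[[0.055,-0.035,-1],[0,0,0.05]]]}}

```text
t: 1.95
ee_pos: [621.8, -246.0, 134.2]
eef_rot: [0.762, -0.647, -0.006, 0.003]
wrist_force: [-0.5, -1.1, -0.4]
grip_width: 0.997
gripper_force: 0.0
```

{"name": "move_arm", "arguments": {"commands": [[[0,0,-0.2],[0,0,0]],[[0,0,-0.4],[0,0,0]],[[0,0,-0.55],[0,0,0]],[[0,0,-0.68],[0,0,0]],[[0,0,-0.79],[0,0,0]],[[0,0,-0.79],[0,0,0]]]}}

```text
t: 2.55
ee_pos: [626.9, -246.6, 23.2]
eef_rot: [0.763, -0.646, -0.0, 0.0]
wrist_force: [-0.5, -0.3, 0.1]
grip_width: 0.996
gripper_force: 0.0
```

{"name": "move_arm", "arguments": {"commands": [[[0,0,0],[0,0,0]],[[0,0,0],[0,0,0]],[[0,0,0],[0,0,0]],[[0,0,0],[0,0,0]],[[0,0,0],[0,0,0]],[[0,0,0],[0,0,0]],[[0,0,0],[0,0,0]],[[0,0,0],[0,0,0]]], "hand": 0}}

```text
t: 3.35
ee_pos: [626.1, -246.0, 24.1]
eef_rot: [0.763, -0.646, -0.0, 0.001]
wrist_force: [-6.3, -0.9, 9.8]
grip_width: 0.308
gripper_force: 58.4
```

{"name": "move_arm", "arguments": {"commands": [[[0,0,0.2],[0,0,0]],[[0,0,0.5],[0,0,0]],[[0,0,0.8],[0,0,0]],[[0,0,1],[0,0,0]],[[0,0,1],[0,0,0]]]}}

```text
t: 3.85
ee_pos: [629.8, -246.3, 179.0]
eef_rot: [0.764, -0.646, 0.004, -0.002]
wrist_force: [0.2, 0.5, -2.8]
grip_width: 0.306
gripper_force: 59.4
```

Run:
```python
from h import *
def fit(p,d,P,roi,zlo,zhi,tag):
    X=cloud(d,P); Z=X[...,2]
    m=np.zeros(d.shape,np.uint8); v0,v1,u0,u1=roi; m[v0:v1,u0:u1]=1
    hsv=cv2.cvtColor(p,cv2.COLOR_BGR2HSV)
    m&=((Z>zlo)&(Z<zhi)).astype(np.uint8)
    c=max(cv2.findContours(cv2.morphologyEx(m,cv2.MORPH_CLOSE,np.ones((5,5))),0,1)[0],key=cv2.contourArea)
    W=onz(P,c[:,0,:],30)[:,:2].astype(np.float32); r=cv2.minAreaRect(W); b=cv2.boxPoints(r); print(tag,np.round(b,1).tolist(),np.round(r[1],1),round(r[2],2),"c",np.round(r[0],1))
p=cv2.imread("pics/topraw.png"); d=np.load("pics/top0.npy"); P=pose("top")
fit(p,d,P,(228,290,196,325),22,80,"board top z30")
X=cloud(d,P)
q=X[228:290,196:325].reshape(-1,3); q=q[abs(q[:,2]-30)<3]
for y in(-10,20,90,120,180): 
    s=q[abs(q[:,1]-y)<4]; print(y,np.round(np.percentile(s[:,0],[2,98]),1),np.round(s[:,0].mean(),1))
for x in(450,470,490,520):
    s=q[abs(q[:,0]-x)<4]; print("x",x,"ymin",np.round(np.percentile(s[:,1],.5),1))
q=X[228:290,196:325].reshape(-1,3); s=q[q[:,2]>62]; print("stop top",np.round(np.percentile(s,[3,97],0),1).tolist())
s=q[(q[:,2]>55)&(q[:,2]<64)]; 
h,e=np.histogram(s[:,1],bins=np.arange(40,240,4)); print(list(zip(e[:-1].astype(int).tolist(),h.tolist())))
```

```text
board top z30 [[416.6000061035156, 247.8000030517578], [438.1000061035156, -38.599998474121094], [556.7999877929688, -29.700000762939453], [535.2999877929688, 256.70001220703125]] [119.1 287.3] 4.29 c [486.7 109.1]
-10 [440.6 534.5] 486.0
20 [435.7 531.9] 484.3
90 [432.7 526.9] 481.9
120 [428.  526.3] 479.5
180 [425.6 521.5] 470.4
x 450 ymin -36.6
x 470 ymin -34.2
x 490 ymin -31.6
x 520 ymin -28.9
stop top [[385.6, -39.9, 62.5], [500.5, 231.8, 1214.9]]
[(40, 0), (44, 0), (48, 0), (52, 5), (56, 16), (60, 10), (64, 20), (68, 13), (72, 13), (76, 0), (80, 0), (84, 0), (88, 0), (92, 0), (96, 0), (100, 0), (104, 0), (108, 0), (112, 0), (116, 0), (120, 0), (124, 0), (128, 0), (132, 0), (136, 0), (140, 0), (144, 0), (148, 0), (152, 5), (156, 20), (160, 20), (164, 11), (168, 15), (172, 9), (176, 0), (180, 0), (184, 0), (188, 0), (192, 0), (196, 0), (200, 0), (204, 0), (208, 0), (212, 0), (216, 11), (220, 13), (224, 5), (228, 7), (232, 0)]
```

{"name": "move_arm", "arguments": {"commands": [[[-0.3,0.2,0],[0,0,0]],[[-0.6,0.4,0],[0,0,0]],[[-0.85,0.6,0],[0,0,0]],[[-0.98,0.67,0],[0,0,0]],[[-0.98,0.67,0],[0,0,0]]]}}

```text
t: 4.35
ee_pos: [476.5, -143.7, 172.6]
eef_rot: [0.764, -0.645, -0.001, -0.0]
wrist_force: [0.8, -0.5, -1.0]
grip_width: 0.308
gripper_force: 59.6
```

{"name": "move_arm", "arguments": {"commands": [[[0,0.25,0],[0,0,-0.08]],[[0,0.5,0],[0,0,-0.08]],[[0,0.75,0],[0,0,-0.08]],[[0,1,0],[0,0,-0.08]]]}}

```text
t: 4.75
ee_pos: [480.0, 6.1, 172.4]
eef_rot: [0.736, -0.677, -0.0, 0.0]
wrist_force: [1.2, 0.1, -2.1]
grip_width: 0.311
gripper_force: 59.6
```

{"name": "move_arm", "arguments": {"commands": [[[0,0.25,0],[0,0,0]],[[0,0.45,0],[0,0,0]],[[0,0.6,0],[0,0,0]],[[0,0.6,0],[0,0,0]],[[0,0.6,0],[0,0,0]],[[0,0.6,0],[0,0,0]]]}}

```text
t: 5.35
ee_pos: [480.1, 94.3, 172.4]
eef_rot: [0.736, -0.677, -0.0, 0.0]
wrist_force: [0.1, 0.5, -2.3]
grip_width: 0.309
gripper_force: 59.6
```

Run:
```python
from h import *
p,d,P=wrist("w2"); s=env.read_state(); print(s["t"],s["ee_pos"],s["eef_rot"],s["wrist_force"])
X=cloud(d,P); np.save("pics/w2X.npy",X)
m=(abs(X[...,2]-30)<2.5)&(d>0)
q=X[m]
for y in(-20,0,20,40,60,90,120):
    s=q[(abs(q[:,1]-y)<3)&(q[:,0]>400)&(q[:,0]<560)]
    if len(s)>9: print(y,np.round(np.percentile(s[:,0],[1,99]),1))
for x in(450,470,490,510,520):
    s=q[abs(q[:,0]-x)<2]; print("x",x,np.round(np.percentile(s[:,1],[.5,99]),1))
```

```text
5.4 [480.14573974  94.16917102 172.49841816] [ 7.35479988e-01 -6.77546366e-01 -1.12587221e-04  3.10787072e-04] [-0.37462475 -0.21419584 -1.67971713]
-20 [437.5 537.2]
0 [435.9 535.8]
20 [434.9 534.2]
40 [433.5 532.7]
60 [431.9 531.3]
90 [429.8 529.5]
120 [427.9 527.5]
x 450 [-36.4  77.7]Traceback (most recent call last):
  File "<stdin>", line 10, in <module>
    return _quantile_unchecked(
        a, q, axis, out, overwrite_input, method, keepdims, weights)
    return _ureduce(a,
                    func=_quantile_ureduce_func,
    ...<5 lines>...
                    overwrite_input=overwrite_input,
                    method=method)
    r = func(a, **kwargs)
    result = _quantile(arr,
                       quantiles=q,
    ...<2 lines>...
                       out=out,
                       weights=wgt)
    slices_having_nans = np.isnan(arr[-1, ...])
                                  ~~~^^^^^^^^^
IndexError: index -1 is out of bounds for axis 0 with size 0
```

View pics/w2.png

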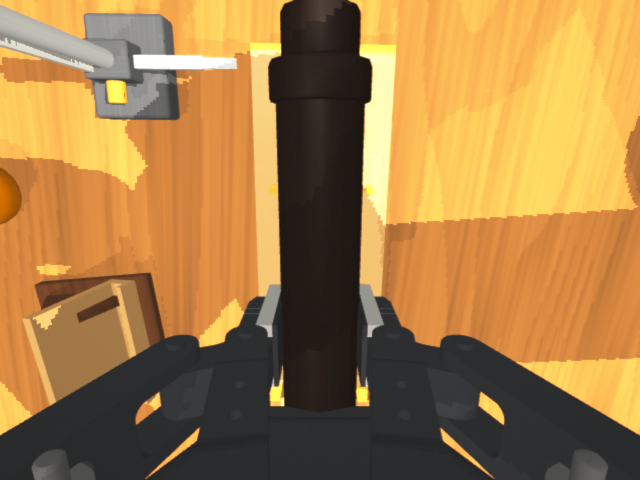

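The wrist view gives clean board edges, 99.7 mm wide with yaw 3.9°. The blank lies straight in the hand, the scriber tip is at (236,63) and the free end is on row 47.

{"name": "move_arm", "arguments": {"commands": [[[-0.009,0.055,-0.2],[0,0,-0.013]],[[-0.009,0.055,-0.45],[0,0,-0.013]],[[-0.009,0.055,-0.65],[0,0,-0.013]],[[-0.009,0.055,-0.78],[0,0,-0.013]],[[-0.009,0.055,-0.84],[0,0,-0.013]],[[-0.009,0.055,-0.84],[0,0,-0.013]]]}}

```text
t: 6.0
ee_pos: [478.9, 102.4, 46.2]
eef_rot: [0.731, -0.683, -0.0, 0.001]
wrist_force: [0.6, -0.5, -1.0]
grip_width: 0.31
gripper_force: 59.7
```

Run:
```python
from h import *
p,d,P=load("w2"); X=cloud(d,P)
for v in(60,62,63,64,66): print(v,[np.round(X[v,u],1).tolist() for u in(215,225,232,236)])
h=cv2.cvtColor(p,cv2.COLOR_BGR2HSV); m=(X[...,2]>36)&(X[...,2]<50)&(X[...,0]>540)&(X[...,0]<575)&(X[...,1]<10)&(d>0)
q=X[m]; print(len(q),np.round(q.min(0),1),np.round(np.median(q,0),1)); t=q[q[:,0]<q[:,0].min()+8]; print(len(t),np.round(np.percentile(t[:,2],[10,50,90]),1))
b=X[(abs(X[...,2]-30)<2.5)&(X[...,0]>435)&(X[...,0]<535)&(X[...,1]>-30)&(X[...,1]<60)]; print("board z",np.round(np.median(b[:,2]),2))
b=X[(abs(X[...,2])<4)&(X[...,0]>350)&(X[...,0]<420)]; print("bench z",np.round(np.median(b[:,2]),2))
```

```text
60 [[558.6, -15.9, 43.2], [552.1, -16.5, 42.9], [547.6, -17.0, 42.3], [545.3, -17.5, 40.4]]
62 [[558.6, -14.7, 43.1], [552.4, -15.5, 41.3], [547.3, -15.6, 43.2], [545.1, -16.1, 41.2]]
63 [[558.6, -14.1, 43.1], [552.0, -14.6, 43.2], [547.5, -15.1, 42.4], [545.1, -15.5, 41.4]]
64 [[558.6, -13.5, 43.0], [552.0, -14.0, 43.1], [547.6, -14.6, 42.0], [545.0, -14.8, 41.7]]
66 [[558.6, -12.2, 43.2], [552.1, -12.9, 42.5], [547.4, -13.3, 42.5], [545.2, -13.7, 40.7]]
552 [544.8 -18.2  37.6] [561.3 -13.9  43.2]
132 [41.  42.  43.1]
board z 30.66
bench z 0.69
```

{"name": "move_arm", "arguments": {"commands": [[[-0.002,0.03,0],[0,0,0]],[[-0.004,0.06,0],[0,0,0]],[[-0.005,0.075,0],[0,0,0]],[[-0.005,0.075,0],[0,0,0]]]}}

```text
t: 6.4
ee_pos: [478.5, 115.1, 47.5]
eef_rot: [0.731, -0.682, 0.0, -0.001]
wrist_force: [-0.4, 0.6, -2.3]
grip_width: 0.308
gripper_force: 59.7
```

{"name": "move_arm", "arguments": {"commands": [[[-0.0005,0.007,0],[0,0,0]],[[-0.001,0.013,0],[0,0,0]],[[-0.001,0.013,0],[0,0,0]]]}}

```text
t: 6.7
ee_pos: [478.0, 116.4, 46.9]
eef_rot: [0.731, -0.682, 0.0, -0.0]
wrist_force: [0.3, -0.5, -2.1]
grip_width: 0.31
gripper_force: 59.7
```

{"name": "move_arm", "arguments": {"commands": [[[-0.0005,0.007,0],[0,0,0]],[[-0.001,0.013,0],[0,0,0]],[[-0.001,0.013,0],[0,0,0]]]}}

```text
t: 7.0
ee_pos: [477.9, 118.3, 46.8]
eef_rot: [0.731, -0.682, 0.0, 0.0]
wrist_force: [-0.4, -1.0, -1.5]
grip_width: 0.308
gripper_force: 59.7
```

{"name": "move_arm", "arguments": {"commands": [[[-0.0005,0.007,0],[0,0,0]],[[-0.001,0.013,0],[0,0,0]],[[-0.001,0.013,0],[0,0,0]]]}}

```text
t: 7.3
ee_pos: [477.4, 119.3, 46.7]
eef_rot: [0.731, -0.682, 0.0, 0.001]
wrist_force: [2.1, -5.6, -1.2]
grip_width: 0.308
gripper_force: 59.8
```

{"name": "move_arm", "arguments": {"commands": [[[0,-0.007,0],[0,0,0]],[[0,-0.007,-0.01],[0,0,0]],[[0,-0.007,-0.02],[0,0,0]],[[0,-0.007,-0.023],[0,0,0]],[[0,-0.007,-0.023],[0,0,0]]]}}

```text
t: 7.8
ee_pos: [477.8, 119.2, 44.2]
eef_rot: [0.731, -0.682, 0.0, -0.0]
wrist_force: [-4.1, -1.3, 10.6]
grip_width: 0.307
gripper_force: 61.1
```

{"name": "move_arm", "arguments": {"commands": [[[0,0,0],[0,0,0]],[[0,0,0],[0,0,0]],[[0,0,0],[0,0,0]],[[0,0,0],[0,0,0]],[[0,0,0],[0,0,0]]], "hand": 0.75}}

```text
t: 8.3
ee_pos: [477.7, 119.2, 43.3]
eef_rot: [0.731, -0.682, -0.0, 0.0]
wrist_force: [-1.2, -0.3, 0.2]
grip_width: 0.75
gripper_force: 0.0
```

{"name": "move_arm", "arguments": {"commands": [[[0,0,0.2],[0,0,0]],[[0,0,0.5],[0,0,0]],[[0,0,0.8],[0,0,0]],[[0,-0.2,1],[0,0,0]],[[0,-0.4,1],[0,0,0]],[[0,-0.4,1],[0,0,0]],[[0,-0.4,1],[0,0,0]]], "hand": 0.75}}

```text
t: 9.0
ee_pos: [477.6, 58.7, 193.4]
eef_rot: [0.731, -0.683, 0.0, -0.0]
wrist_force: [0.3, 0.4, 0.9]
grip_width: 0.753
gripper_force: 0.0
```

Run:
```python
from h import *
p,d,P=wrist("w3"); X=cloud(d,P); s=env.read_state(); print(s["t"],s["ee_pos"])
u=np.array([-.0687,.9976]); H=np.array([469.8,235.5]); q=X[(d>0)&(X[...,2]>64)&(X[...,2]<85)&(p.max(-1)<90)&(X[...,0]>440)&(X[...,0]<515)&(X[...,1]>-40)&(X[...,1]<235)]
Y=(q[:,:2]-H)@u; x=(q[:,:2]-H)@[u[1],-u[0]]
for y in(-208,-190,-150,-130,-110,-90):
    k=abs(Y-y)<4
    if k.sum()>5: print(y,k.sum(),"x",np.round(np.percentile(x[k],[2,98]),1),"z",np.round(np.percentile(q[k,2],97),1))
print("Y range",np.percentile(Y,[.5,99.5]))
cv2.imwrite("pics/w3s.png",p)
```

```text
9.05 [477.6312763   59.11085593 193.17136499]
-208 436 x [-13.1  12.5] z 78.2
-190 389 x [-13.3  12.7] z 77.3
-150 370 x [-13.6  12.7] z 77.1
-130 349 x [-13.   13.1] z 77.3
-110 319 x [-13.1  12.6] z 77.3
-90 310 x [-13.3  13. ] z 77.1
Y range [-219.31566129  -25.69320793]
```

View pics/w3.png

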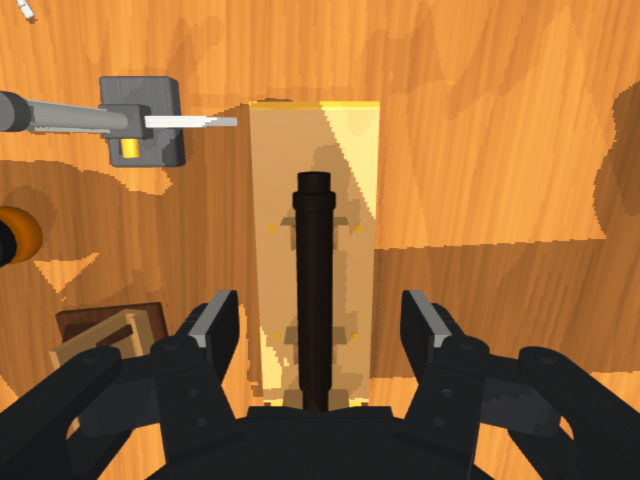

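The blank lies level and centred in both saddles, with its collar at (314,200) and its end at board y ≈ -219 as it should be. The wedge is next.

{"name": "move_arm", "arguments": {"commands": [[[0,-0.33,0],[0,0,0.069]],[[0,-0.67,0],[0,0,0.069]],[[0,-1,0],[0,0,0.069]]], "hand": 1}}

```text
t: 9.35
ee_pos: [477.7, -90.8, 192.9]
eef_rot: [0.756, -0.654, -0.0, 0.0]
wrist_force: [1.3, 0.9, 0.3]
grip_width: 0.997
gripper_force: 0.0
```

{"name": "move_arm", "arguments": {"commands": [[[0,-0.33,0],[0,0,0]],[[0,-0.67,0],[0,0,0]],[[0,-1,0],[0,0,0]]]}}

```text
t: 9.65
ee_pos: [477.9, -241.1, 192.8]
eef_rot: [0.756, -0.655, -0.0, 0.0]
wrist_force: [1.3, 1.1, 0.9]
grip_width: 0.999
gripper_force: 0.0
```

{"name": "move_arm", "arguments": {"commands": [[[-0.01,-0.33,-0.2],[0,0,0]],[[-0.02,-0.6,-0.5],[0,0,0]],[[-0.02,-0.78,-0.8],[0,0,0]],[[-0.02,-0.78,-0.9],[0,0,0]],[[-0.02,-0.78,-0.9],[0,0,0]]]}}

```text
t: 10.15
ee_pos: [471.6, -356.3, 52.5]
eef_rot: [0.755, -0.656, -0.005, 0.002]
wrist_force: [-0.7, 1.0, 0.3]
grip_width: 1.001
gripper_force: 0.0
```

{"name": "move_arm", "arguments": {"commands": [[[0,0,-0.12],[0,0,0]],[[0,0,-0.24],[0,0,0]],[[0,0,-0.32],[0,0,0]],[[0,0,-0.35],[0,0,0]],[[0,0,-0.35],[0,0,0]],[[0,0,-0.35],[0,0,0]]]}}

```text
t: 10.75
ee_pos: [475.4, -356.8, 6.8]
eef_rot: [0.756, -0.655, 0.001, -0.0]
wrist_force: [0.1, -0.2, -0.4]
grip_width: 1.002
gripper_force: 0.0
```

{"name": "move_arm", "arguments": {"commands": [[[0,0,0],[0,0,0]],[[0,0,0],[0,0,0]],[[0,0,0],[0,0,0]],[[0,0,0],[0,0,0]],[[0,0,0],[0,0,0]],[[0,0,0],[0,0,0]]], "hand": 0}}

```text
t: 11.35
ee_pos: [475.2, -357.1, 6.6]
eef_rot: [0.755, -0.655, 0.001, -0.0]
wrist_force: [0.4, 1.4, 6.7]
grip_width: 0.504
gripper_force: 61.9
```

{"name": "move_arm", "arguments": {"commands": [[[0,0,0.014],[0,0,0]],[[0.06,0.2,0.014],[0,0,-0.04]],[[0.12,0.45,0.014],[0,0,-0.07]],[[0.18,0.7,0.014],[0,0,-0.07]],[[0.18,0.78,0.014],[0,0,-0.07]],[[0.18,0.78,0.014],[0,0,-0.07]],[[0.18,0.78,0.014],[0,0,-0.07]]]}}

```text
t: 12.05
ee_pos: [501.6, -240.0, 7.9]
eef_rot: [0.731, -0.682, -0.0, 0.0]
wrist_force: [-0.1, 0.5, -1.4]
grip_width: 0.503
gripper_force: 61.1
```

Run:
```python
from h import *
p,d,P=wrist("w4"); X=cloud(d,P); s=env.read_state(); print(s["t"],s["ee_pos"],s["eef_rot"],s["wrist_force"])
h=cv2.cvtColor(p,cv2.COLOR_BGR2HSV)
q=X[(d>0)&(h[...,1]<110)&(h[...,2]>150)&(X[...,0]>470)&(X[...,0]<540)&(X[...,2]>1)&(X[...,2]<38)]
u=np.array([-.0687,.9976]); H=np.array([469.8,235.5])
Y=(q[:,:2]-H)@u; x=(q[:,:2]-H)@[u[1],-u[0]]; print(len(q),np.percentile(Y,[.5,99.5]),np.percentile(x,[1,99]))
for y in np.arange(-510,-290,30):
    k=abs(Y-y)<6
    if k.sum()>10: print(y,k.sum(),np.round(np.percentile(x[k],[2,50,98]),1),np.round(np.median(q[k,2]),1))
```

```text
12.1 [ 501.47042154 -240.37107113    7.85847811] [ 7.30712771e-01 -6.82685007e-01 -1.24310314e-04  1.09444013e-04] [ 0.48667884 -0.66033299 -1.61166076]
17008 [-501.87130025 -441.90869499] [-22.19924708  20.36455993]
-480 3542 [-21.3  -0.7  19.6] 33.5
-450 2775 [-22.1  -1.   20. ] 28.6
```

View pics/w4.png

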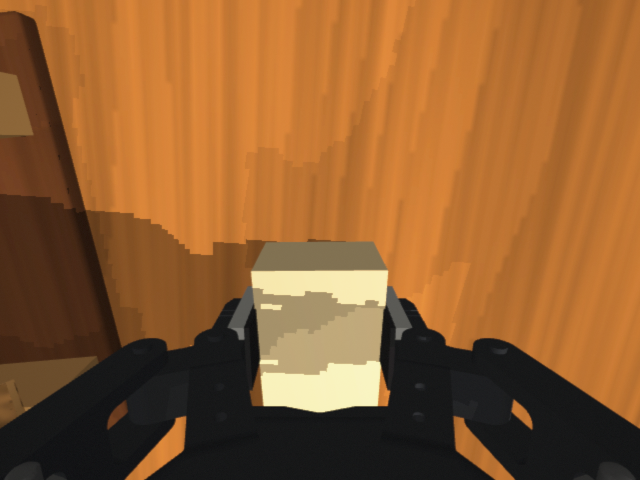

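{"name": "move_arm", "arguments": {"commands": [[[0,0,-0.01],[0,0,0]],[[-0.01,0.15,-0.01],[0,0,0]],[[-0.021,0.3,-0.01],[0,0,0]],[[-0.031,0.45,-0.01],[0,0,0]],[[-0.037,0.54,-0.01],[0,0,0]],[[-0.037,0.54,-0.01],[0,0,0]],[[-0.037,0.54,-0.01],[0,0,0]]]}}

```text
t: 12.8
ee_pos: [496.4, -159.0, 6.6]
eef_rot: [0.731, -0.682, 0.0, -0.0]
wrist_force: [-0.2, 2.2, 2.6]
grip_width: 0.504
gripper_force: 61.4
```

Run:
```python
from h import *
for n in("w2","w3","w1"):
    p,d,P=load(n); X=cloud(d,P); m=(d>0)&(X[...,2]>36)&(X[...,2]<50)&(X[...,0]>540)&(X[...,0]<600)&(X[...,1]<0)&(X[...,1]>-30)
    if n=="w1": m[:,:300]=0
    q=X[m]; b=X[(abs(X[...,2]-30)<2.5)&(X[...,0]>445)&(X[...,0]<525)&(X[...,1]>-28)&(X[...,1]<20)&(d>0)]
    print(n,len(q),"board top",np.round(np.mean(b[:,2]),2))
    for x in range(542,600,3):
        k=abs(q[:,0]-x)<1.5
        if k.sum()>2: print("  x",x,k.sum(),"y",np.round(np.percentile(q[k,1],[5,95]),1),"z",np.round(np.percentile(q[k,2],[10,50,90]),2))
```

```text
w2 1102 board top 30.67
  x 545 30 y [-17.6 -12.3] z [40.68 41.64 42.62]
  x 548 46 y [-17.6 -12.2] z [41.01 42.16 43.09]
  x 551 47 y [-18.  -12.1] z [41.35 42.25 43.25]
  x 554 52 y [-17.6 -11.7] z [41.14 42.6  43.61]
  x 557 50 y [-17.1 -11.5] z [41.6  42.85 44.13]
  x 560 53 y [-17.  -11.2] z [42.35 43.26 44.37]
  x 563 53 y [-16.6 -11.1] z [42.5  43.71 44.53]
  x 566 55 y [-16.7 -10.1] z [40.86 44.05 44.86]
  x 569 72 y [-17.1  -9.7] z [42.94 44.14 44.96]
  x 572 62 y [-16.8  -9.5] z [42.51 44.24 45.02]
  x 575 60 y [-16.8  -9.4] z [42.66 43.8  44.97]
  x 578 64 y [-16.5  -9.1] z [42.6  44.1  45.04]
  x 581 66 y [-16.2  -8.9] z [43.12 44.18 45.32]
  x 584 66 y [-16.   -8.6] z [43.   44.2  44.96]
  x 587 68 y [-16.4  -8.3] z [42.83 44.23 45.04]
  x 590 66 y [-16.   -8.2] z [42.85 43.95 44.68]
  x 593 66 y [-15.5  -7.9] z [42.95 44.02 45.14]
  x 596 65 y [-15.4  -7.8] z [42.93 43.99 44.81]
  x 599 61 y [-15.2  -7.6] z [42.89 43.88 45.13]
w3 814 board top 30.67
  x 545 19 y [-18.2 -12.6] z [40.25 41.79 43.16]
  x 548 39 y [-18.1 -12.4] z [40.94 42.22 43.28]
  x 551 36 y [-17.9 -12.
[... 1061 characters left out ...]
7 42.61 43.96]
  x 560 13 y [-17.8 -12.7] z [41.46 43.45 44.49]
  x 563 20 y [-17.5 -11.5] z [39.81 43.07 44.  ]
  x 566 14 y [-17.4 -11.3] z [39.81 43.44 44.69]
  x 569 24 y [-18.7 -10.5] z [40.23 43.9  45.07]
  x 572 22 y [-18.1 -10.2] z [40.1  43.9  44.54]
  x 575 23 y [-17.5 -10. ] z [39.58 43.89 44.8 ]
  x 578 23 y [-17.3  -9.2] z [40.4  43.91 44.86]
  x 581 22 y [-17.  -10.2] z [39.62 43.9  44.87]
  x 584 21 y [-16.9  -9.5] z [41.08 43.82 45.25]
  x 587 23 y [-16.5  -8.7] z [39.71 44.06 45.14]
  x 590 20 y [-16.6  -8.6] z [41.28 43.69 44.96]
  x 593 20 y [-16.3  -9.9] z [40.06 44.   44.77]
  x 596 23 y [-16.6  -8.4] z [39.28 43.3  44.98]
  x 599 19 y [-16.   -8.8] z [38.96 43.96 44.57]
```

{"name": "move_arm", "arguments": {"commands": [[[-0.005,0.07,0],[0,0,0]],[[-0.01,0.15,0],[0,0,0]],[[-0.015,0.22,0],[0,0,0]],[[-0.021,0.3,0],[0,0,0]],[[-0.026,0.38,0],[0,0,0]],[[-0.031,0.45,0],[0,0,0]],[[-0.031,0.45,0],[0,0,0]],[[-0.031,0.45,0],[0,0,0]]]}}

```text
t: 13.6
ee_pos: [491.5, -90.7, 6.6]
eef_rot: [0.731, -0.683, -0.0, -0.0]
wrist_force: [-2.8, 6.5, 5.3]
grip_width: 0.506
gripper_force: 61.9
```

{"name": "move_arm", "arguments": {"commands": [[[0,0,0],[0,0,0]],[[0,0,0],[0,0,0]],[[0,0,0],[0,0,0]],[[0,0,0],[0,0,0]]], "hand": 0.85}}

```text
t: 14.0
ee_pos: [491.4, -91.6, 6.3]
eef_rot: [0.731, -0.683, -0.0, 0.0]
wrist_force: [-0.1, -0.8, -0.5]
grip_width: 0.845
gripper_force: 0.0
```

{"name": "move_arm", "arguments": {"commands": [[[0,0,0.2],[0,0,0]],[[0,-0.05,0.4],[0,0,0]],[[0.05,-0.13,0.69],[0.2,0,0]],[[0.12,-0.13,0.69],[0.4,0,0]],[[0.12,-0.13,0.69],[0.6,0,0]],[[0.12,-0.13,0.69],[0.83,0,0]],[[0.12,-0.13,0.69],[0.83,0,0]],[[0.12,-0.13,0.69],[0.83,0,0]],[[0.12,-0.13,0.69],[0.83,0,0]],[[0.12,-0.13,0.69],[0.83,0,0]]]}}

```text
t: 15.0
ee_pos: [509.0, -112.1, 108.0]
eef_rot: [0.661, -0.621, -0.288, -0.307]
wrist_force: [0.2, -0.1, 0.8]
grip_width: 0.849
gripper_force: 0.0
```

Run:
```python
from h import *
p,d,P=wrist("w5"); s=env.read_state(); print(s["t"],s["ee_pos"],s["eef_rot"],P[2])
uv=proj(P,[[544,-15,40],[538,-30,40]]); print(uv)
u,v=uv[0].astype(int); c=p[max(v-70,0):v+80,max(u-110,0):u+90]; print(max(u-110,0),max(v-70,0))
cv2.imwrite("pics/w5c.png",cv2.resize(c,None,fx=4,fy=4,interpolation=cv2.INTER_CUBIC)[:600,:800])
```

```text
15.05 [ 509.43986126 -111.30989063  109.41693203] [ 0.66264536 -0.61982951 -0.28713009 -0.30703226] [ 513.46597468 -263.8320765   150.12010716]
[[270.35607545 244.91649554]
 [277.43393405 236.46186663]]
160 174
```

View pics/w5c.png

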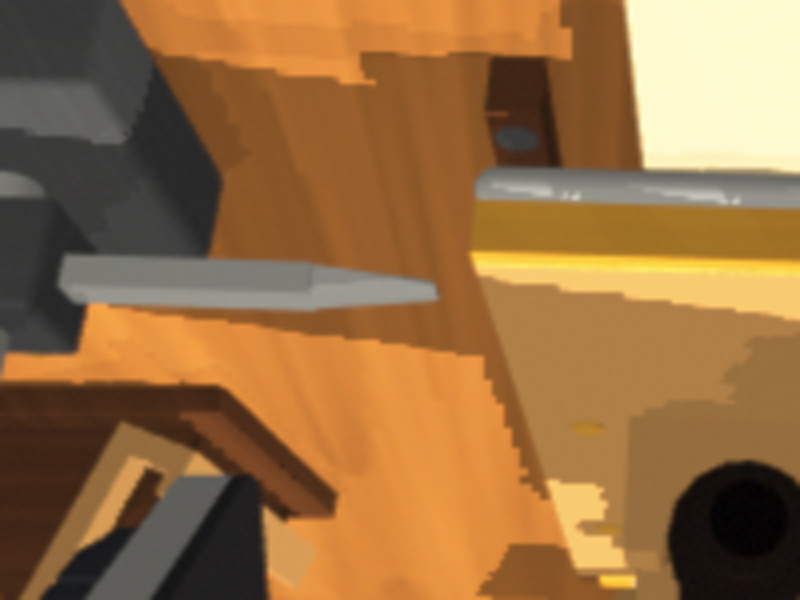

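The oblique view is rolled, so world up is image down. It shows the tapered scriber tip at crop (437,292) and the board's top corner on the brass strip at crop (471,251).

Run:
```python
from h import *
p,d,P=load("w5"); K,R,o=P; X=cloud(d,P)
def ony(uv,y):
    r=R@np.array([(uv[0]-K[0,2])/K[0,0],(uv[1]-K[1,2])/K[1,1],1]); return o+r*(y-o[1])/r[1]
for c in((437,284),(437,292),(437,301)): 
    print("tip",ony((160+c[0]/4-.4,174+c[1]/4-.4),-15.2))
for c in((471,250),(473,200),(480,170)): print("corner",ony((160+c[0]/4-.4,174+c[1]/4-.4),-30))
for v in range(240,256,2): print(v,[np.round(X[v,u],1).tolist() for u in(255,262,267)])
q=X[(d>0)&(X[...,0]>450)&(X[...,0]<530)&(X[...,1]<40)&(X[...,1]>-40)&(X[...,2]>30)]
for y in(-31,-28,-24,-20,-10,0,20): k=abs(q[:,1]-y)<1.5; print("board y",y,np.round(np.percentile(q[k,2],[20,50,80]),2))
q=X[(d>0)&(X[...,2]<4)&(X[...,2]>-4)]; print("bench",np.median(q[:,2]))
q=X[(d>0)&(X[...,0]>540)&(X[...,0]<600)&(X[...,1]<-5)&(X[...,1]>-22)&(X[...,2]>32)&(X[...,2]<50)]
for x in range(543,600,3):
    k=abs(q[:,0]-x)<1.5
    if k.any(): print(x,k.sum(),np.round(np.percentile(q[k],[3,97],0)[:,1:],1).tolist())
```

```text
tip [545.07785937 -15.2         39.9118065 ]
tip [544.91333031 -15.2         41.47985254]
tip [544.72918893 -15.2         43.2348141 ]
corner [538.08319449 -30.          39.73044655]
corner [538.65353484 -30.          30.10898831]
corner [537.9925184  -30.          24.11800757]
240 [[568.9, 64.8, 0.5], [562.0, 62.9, 0.9], [557.1, 62.1, 1.0]]
242 [[554.7, -18.3, 39.9], [562.4, 67.7, 0.9], [557.6, 66.9, 0.9]]
244 [[554.7, -17.3, 41.0], [549.6, -17.9, 41.0], [546.1, -18.1, 40.8]]
246 [[554.6, -16.6, 42.3], [549.4, -18.0, 42.6], [546.0, -17.0, 41.9]]
248 [[554.9, -13.8, 42.6], [549.8, -14.3, 42.5], [546.2, -14.2, 42.2]]
250 [[571.7, 89.6, 0.4], [564.4, 87.6, 0.8], [559.3, 87.0, 0.7]]
252 [[572.2, 94.0, 0.7], [565.1, 93.9, 0.3], [559.7, 92.0, 0.8]]
254 [[572.9, 99.7, 0.6], [565.6, 99.1, 0.4], [560.1, 96.4, 1.1]]
board y -31 [33.07 37.01 39.75]
board y -28 [39.59 39.8  40.04]
board y -24 [39.44 39.68 39.88]
board y -20 [39.3  39.51 39.7 ]
board y -10 [39.01 39.19 39.39]
board y 0 [38.62 38.83 39.07]
board y 20 [38.29 69.18 77.34]
bench 0.6746465323960535
546 19 [[-18.7, 40.6], [-12.4, 42.2]]
549 24 [[-18.8, 40.0], [-12.5, 42.5]]
552 28 [[-18.6, 40.0], [-12.4, 42.9]]
555 34 [[-18.3, 39.8], [-12.4, 43.4]]
558 34 [[-18.5, 39.7], [-13.2, 43.4]]
561 40 [[-18.1, 39.0], [-11.5, 43.7]]
564 43 [[-17.9, 39.0], [-11.8, 44.0]]
567 55 [[-18.7, 38.5], [-11.0, 44.4]]
570 49 [[-18.7, 37.9], [-10.5, 44.5]]
573 50 [[-18.4, 38.4], [-11.0, 44.4]]
576 52 [[-18.4, 38.3], [-10.6, 44.6]]
579 46 [[-18.1, 38.4], [-9.6, 44.4]]
582 50 [[-17.5, 38.7], [-9.4, 44.6]]
585 51 [[-17.6, 38.7], [-9.1, 44.3]]
588 50 [[-17.5, 39.0], [-8.3, 44.3]]
591 53 [[-17.1, 38.0], [-9.1, 44.4]]
594 46 [[-16.6, 38.3], [-9.1, 44.5]]
597 49 [[-16.8, 38.4], [-8.5, 44.5]]
```

The tip's centre is at 41.3 mm and the board's corner at 39.8 mm in the same frame, so it needs 1.5 mm more, which is about 9 mm of wedge.

{"name": "move_arm", "arguments": {"commands": [[[0,0,0],[-0.14,0,0]],[[0,0,0],[-0.28,0,0]],[[0,0,0],[-0.42,0,0]],[[0,0,0],[-0.56,0,0]],[[0,0,0],[-0.7,0,0]],[[-0.12,0.08,-0.1],[-0.83,0,0]],[[-0.12,0.13,-0.3],[-0.83,0,0]],[[-0.12,0.13,-0.5],[-0.83,0,0]],[[-0.12,0.13,-0.64],[-0.83,0,0]],[[-0.12,0.13,-0.69],[-0.83,0,0]],[[-0.12,0.13,-0.69],[-0.83,0,0]]]}}

```text
t: 16.15
ee_pos: [491.9, -90.3, 7.2]
eef_rot: [0.732, -0.682, 0.001, -0.001]
wrist_force: [0.2, -1.4, -0.0]
grip_width: 0.852
gripper_force: 0.0
```

{"name": "move_arm", "arguments": {"commands": [[[0,0,0],[0,0,0]],[[0,0,0],[0,0,0]],[[0,0,0],[0,0,0]],[[0,0,0],[0,0,0]],[[0,0,0],[0,0,0]]], "hand": 0}}

```text
t: 16.65
ee_pos: [492.6, -91.2, 8.2]
eef_rot: [0.731, -0.682, 0.001, -0.001]
wrist_force: [-2.0, 2.7, 9.8]
grip_width: 0.503
gripper_force: 60.8
```

{"name": "move_arm", "arguments": {"commands": [[[-0.001,0.02,0],[0,0,0]],[[-0.002,0.04,0],[0,0,0]],[[-0.004,0.06,0],[0,0,0]],[[-0.004,0.06,0],[0,0,0]],[[-0.004,0.06,0],[0,0,0]]]}}

```text
t: 17.15
ee_pos: [492.1, -83.1, 8.2]
eef_rot: [0.731, -0.683, 0.001, -0.001]
wrist_force: [-0.7, -4.5, 7.8]
grip_width: 0.503
gripper_force: 60.5
```

{"name": "move_arm", "arguments": {"commands": [[[0,0,0],[0,0,0]],[[0,0,0],[0,0,0]],[[0,0,0],[0,0,0]],[[0,0,0],[0,0,0]]], "hand": 0.85}}

```text
t: 17.55
ee_pos: [491.0, -82.3, 6.5]
eef_rot: [0.731, -0.683, 0.0, -0.0]
wrist_force: [-0.1, -0.2, -0.0]
grip_width: 0.852
gripper_force: 0.0
```

{"name": "move_arm", "arguments": {"commands": [[[0,0,0.2],[0,0,0]],[[0,-0.05,0.4],[0,0,0]],[[0.05,-0.13,0.69],[0.2,0,0]],[[0.12,-0.13,0.69],[0.4,0,0]],[[0.12,-0.13,0.69],[0.6,0,0]],[[0.12,-0.13,0.69],[0.83,0,0]],[[0.12,-0.13,0.69],[0.83,0,0]],[[0.12,-0.13,0.69],[0.83,0,0]],[[0.12,-0.13,0.69],[0.83,0,0]],[[0.12,-0.13,0.69],[0.83,0,0]]]}}

```text
t: 18.55
ee_pos: [508.5, -102.9, 108.1]
eef_rot: [0.662, -0.621, -0.288, -0.307]
wrist_force: [0.3, 0.8, 0.8]
grip_width: 0.852
gripper_force: 0.0
```

Run:
```python
from h import *
p,d,P=wrist("w6"); K,R,o=P; X=cloud(d,P); s=env.read_state(); print(s["t"],s["ee_pos"],s["wrist_force"])
q=X[(d>0)&(X[...,0]>450)&(X[...,0]<530)&(X[...,1]<40)&(X[...,1]>-40)&(X[...,2]>30)]
for y in(-30,-28,-24,-20,-10,0): k=abs(q[:,1]-y)<1.5; print("board y",y,np.round(np.percentile(q[k,2],[20,50,80]),2))
q=X[(d>0)&(X[...,2]<4)&(X[...,2]>-4)]; print("bench",np.median(q[:,2]))
q=X[(d>0)&(X[...,0]>570)&(X[...,0]<597)&(X[...,1]<-5)&(X[...,1]>-22)&(X[...,2]>32)&(X[...,2]<50)]; print("body",np.percentile(q[:,2],[3,97]))
q=X[(d>0)&(X[...,0]>543)&(X[...,0]<549)&(X[...,1]<-5)&(X[...,1]>-22)&(X[...,2]>32)&(X[...,2]<50)]; print("tip",np.percentile(q[:,2],[3,50,97]))
P=pose("top"); p,d=env.read_camera("top"); cv2.imwrite("pics/top1.png",p); np.savez("pics/top1.npz",d=d,K=P[0],R=P[1],o=P[2])
```

```text
18.6 [ 508.88126644 -102.13283911  109.40296418] [-0.03160833  0.79457712  0.11229971]
board y -30 [33.96 39.99 41.21]
board y -28 [40.89 41.09 41.31]
board y -24 [40.71 40.95 41.17]
board y -20 [40.48 40.77 40.99]
board y -10 [40.13 40.38 40.61]
board y 0 [39.78 39.99 40.2 ]
bench 0.6828155565109455
body [38.49288836 44.57177003]
tip [40.71497524 41.68113763 42.46056201]
```

The board edge reads 41.2 mm against about 41.4 mm for the tip, so it is level. The chart and stand are next.

{"name": "move_arm", "arguments": {"commands": [[[0,0,0.3],[-0.14,0,0]],[[0,0,0.6],[-0.28,0,0]],[[0,0,0.9],[-0.42,0,0]],[[0,0.2,1],[-0.56,0,0]],[[0,0.5,1],[-0.7,0,0]],[[0,0.8,1],[-0.83,0,0]],[[0,1,1],[-0.83,0,0]]], "hand": 1}}

```text
t: 19.35
ee_pos: [508.3, 51.6, 263.3]
eef_rot: [0.732, -0.681, 0.004, -0.002]
wrist_force: [1.2, 0.0, -0.2]
grip_width: 1.0
gripper_force: 0.0
```

{"name": "move_arm", "arguments": {"commands": [[[0.07,0.33,0.1],[0,0,0]],[[0.14,0.67,0.2],[0,0,0]],[[0.14,1,0.2],[0,0,0]]]}}

```text
t: 19.65
ee_pos: [529.7, 196.1, 294.3]
eef_rot: [0.732, -0.681, 0.001, -0.004]
wrist_force: [1.2, -0.6, 0.6]
grip_width: 0.999
gripper_force: 0.0
```

{"name": "move_arm", "arguments": {"commands": [[[0.07,0.33,0],[0,0,0]],[[0.14,0.67,0],[0,0,0]],[[0.14,0.87,0],[0,0,0]],[[0.14,0.87,0],[0,0,0]],[[0.14,0.87,0],[0,0,0]]]}}

```text
t: 20.15
ee_pos: [549.3, 324.5, 291.4]
eef_rot: [0.732, -0.681, 0.0, -0.002]
wrist_force: [-0.2, -0.7, 0.4]
grip_width: 0.996
gripper_force: 0.0
```

Run:
```python
from h import *
p,d,P=wrist("w7"); s=env.read_state(); print(s["t"],s["ee_pos"],s["eef_rot"])
```

```text
20.2 [549.61722701 323.48975689 291.48488537] [ 7.31711326e-01 -6.81613102e-01  1.81233881e-04 -1.44294969e-03]
```

View pics/w7.png

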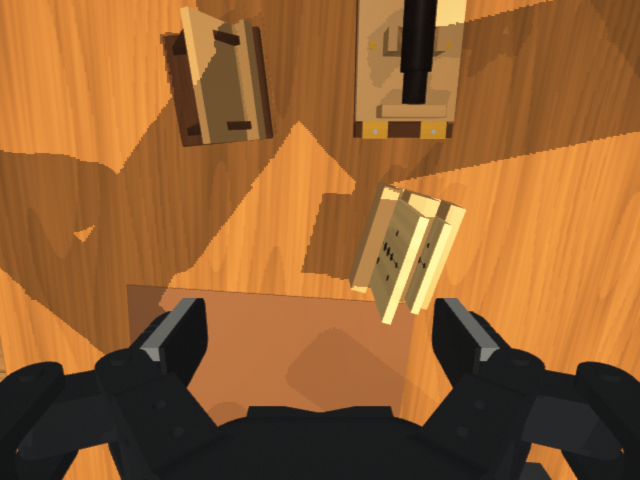

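The tall chart's top edge runs (425,220) to (388,322), with the short chart beside it at (430,255). The stand is at (220,75), with its back rest's top edge on the left (+x) and its lip on the right (-x).

Run:
```python
from h import *
p,d,P=load("w7"); X=cloud(d,P); X[...,2]-=.68
ok=d>0
def line(q,name):
    c=np.median(q[:,:2],0)
    a=np.linalg.svd(q[:,:2]-q[:,:2].mean(0),full_matrices=False)[2][0]; a*=np.sign(a[1]); t=(q[:,:2]-c)@a; n=(q[:,:2]-c)@[a[1],-a[0]]
    tt=np.percentile(t,[.5,99.5]); nn=np.percentile(n,[3,97]); mid=c+a*tt.mean()+np.array([a[1],-a[0]])*nn.mean()
    print(name,len(q),"mid",np.round(mid,1),"len",np.round(np.ptp(tt),1),"w",np.round(np.ptp(nn),1),"yaw",round(np.degrees(np.arctan2(-a[0],a[1])),2),"z",np.round(np.median(q[:,2]),1))
box=(X[...,0]>400)&(X[...,0]<520)&(X[...,1]>290)&(X[...,1]<440)
line(X[ok&box&(X[...,2]>125.5)&(X[...,2]<132)],"chart top")
line(X[ok&box&(abs(X[...,2]-70)<2.2)],"short top?")
line(X[ok&box&(abs(X[...,2]-42)<1.5)],"rack top")
b=(X[...,0]>600)&(X[...,0]<720)&(X[...,1]>130)&(X[...,1]<290)&ok
line(X[b&(X[...,2]>79)&(X[...,2]<86)],"rest top")
# plane fit of the front face
q=X[b&(X[...,2]>35)&(X[...,2]<78)]; 
for _ in range(6):
    c=q.mean(0); n=np.linalg.svd(q-c,full_matrices=False)[2][2]; r=(q-c)@n; q=q[abs(r)<max(1.5,1.2*r.std())]
n*=-np.sign(n[0]); print("face n",np.round(n,3),len(q),"tilt",np.degrees(np.arcsin(n[2])),"yaw",np.degrees(np.arctan2(-n[1],-n[0])),"y range along",)
yaw=np.arctan2(-n[1],-n[0]); ax=np.array([-np.sin(yaw),np.cos(yaw)]); ex=np.array([np.cos(yaw),np.sin(yaw)])
s=X[b&(X[...,2]>15)]; t=s[:,:2]@ax; print("width ends",np.percentile(t,[.5,99.5]))
t0=np.percentile(t,[.5,99.5]).mean()
# corner line: plane at z=22
e0=(c@n-22*n[2]-t0*(ax@n[:2]))/(ex@n[:2]); O=ex*e0+ax*t0; print("stand origin",np.round(O,1),"yaw",np.round(np.degrees(yaw),2))
r=(s[:,:2]-O)@ex
for lo in range(-22,40,4):
    k=(r>lo)&(r<lo+4); 
    if k.sum()>5: print(lo,k.sum(),np.round(np.percentile(s[k,2],[10,50,90]),1))
```

```text
chart top 1122 mid [473.8 364.4] len 99.0 w 7.9 yaw -11.74 z 128.0
short top? 908 mid [452.8 372.3] len 109.2 w 54.7 yaw -7.64 z 70.0
rack top 3413 mid [453.2 369.1] len 133.0 w 103.3 yaw -28.19 z 42.0
rest top 1450 mid [664.5 216.3] len 108.9 w 8.7 yaw 9.61 z 81.5
face n [-0.925 -0.157  0.345] 3438 tilt 20.203560119113416 yaw 9.615758588443022 y range along
width ends [ 47.73545113 156.78380471]
stand origin [639.6 212.1] yaw 9.62
-22 245 [20.6 22.6 24.9]
-18 647 [25.8 30.4 34.5]
-14 449 [32.7 33.9 35.1]
-10 299 [23.7 24.9 32. ]
-6 452 [22.6 23.8 28.1]
-2 567 [21.6 23.9 34.5]
2 723 [28.1 33.5 40. ]
6 798 [39.1 44.4 48.8]
10 885 [50.1 54.7 59.1]
14 972 [61.  65.6 70.2]
18 1061 [71.8 76.4 81. ]
22 629 [81.2 82.4 83.5]
26 540 [79.9 81.  81.9]
30 13 [67.8 79.2 79.6]
34 44 [60.3 63.5 66.2]
38 45 [51.4 56.2 59.1]
```

{"name": "move_arm", "arguments": {"commands": [[[-0.25,0.13,-0.2],[0,0,-0.13]],[[-0.5,0.27,-0.5],[0,0,-0.263]],[[-0.505,0.27,-0.8],[0,0,-0.263]],[[-0.505,0.27,-0.9],[0,0,-0.263]],[[-0.505,0.27,-0.9],[0,0,-0.263]],[[-0.505,0.27,-0.9],[0,0,-0.263]]]}}

```text
t: 20.8
ee_pos: [475.6, 363.0, 156.7]
eef_rot: [-0.63, 0.776, -0.0, 0.001]
wrist_force: [1.0, -0.2, 0.5]
grip_width: 0.998
gripper_force: 0.0
```

{"name": "move_arm", "arguments": {"commands": [[[0,0,-0.15],[0,0,0]],[[0,0,-0.3],[0,0,0]],[[0,0,-0.4],[0,0,0]],[[0,0,-0.44],[0,0,0]],[[0,0,-0.44],[0,0,0]]]}}

```text
t: 21.3
ee_pos: [475.8, 363.3, 89.9]
eef_rot: [-0.63, 0.777, 0.0, 0.001]
wrist_force: [0.3, -0.4, 0.2]
grip_width: 1.006
gripper_force: 0.0
```

{"name": "move_arm", "arguments": {"commands": [[[0,0,0],[0,0,0]],[[0,0,0],[0,0,0]],[[0,0,0],[0,0,0]],[[0,0,0],[0,0,0]],[[0,0,0],[0,0,0]],[[0,0,0],[0,0,0]],[[0,0,0],[0,0,0]],[[0,0,0],[0,0,0]],[[0,0,0],[0,0,0]]], "hand": 0}}

```text
t: 22.2
ee_pos: [475.1, 363.2, 89.0]
eef_rot: [-0.63, 0.776, 0.0, 0.0]
wrist_force: [-1.7, 0.3, 2.8]
grip_width: 0.083
gripper_force: 58.9
```

{"name": "move_arm", "arguments": {"commands": [[[0,0,0.15],[0,0,0]],[[0,0,0.4],[0,0,0]],[[0,0,0.7],[0,0,0]],[[0,0,1],[0,0,0]],[[0,0,1],[0,0,0]]]}}

```text
t: 22.7
ee_pos: [477.4, 365.1, 245.6]
eef_rot: [-0.63, 0.776, 0.001, 0.005]
wrist_force: [0.0, -0.0, -0.0]
grip_width: 0.086
gripper_force: 58.6
```

{"name": "move_arm", "arguments": {"commands": [[[0.2,-0.1,0],[0,0,0.1]],[[0.45,-0.22,0],[0,0,0.2]],[[0.7,-0.35,0],[0,0,0.3]],[[0.9,-0.48,0],[0,0,0.356]],[[1,-0.48,0],[0,0,0.356]],[[1,-0.48,0],[0,0,0.356]]]}}

```text
t: 23.3
ee_pos: [626.6, 289.8, 236.8]
eef_rot: [0.762, -0.647, -0.0, 0.001]
wrist_force: [-0.7, 0.3, -0.4]
grip_width: 0.082
gripper_force: 58.7
```

{"name": "move_arm", "arguments": {"commands": [[[0.12,-0.16,0],[-0.018,0.11,0]],[[0.25,-0.32,0],[-0.037,0.22,0]],[[0.374,-0.48,0],[-0.0557,0.3286,0]],[[0.374,-0.48,0],[-0.0557,0.3286,0]],[[0.374,-0.48,0],[-0.0557,0.3286,0]],[[0.374,-0.48,0],[-0.0557,0.3286,0]]]}}

```text
t: 23.9
ee_pos: [680.8, 219.6, 238.8]
eef_rot: [0.752, -0.636, -0.112, 0.133]
wrist_force: [-0.8, 0.4, -0.4]
grip_width: 0.084
gripper_force: 58.9
```

Run:
```python
from h import *
p,d,P=wrist("w8"); s=env.read_state(); T=Ro.from_quat(s["eef_rot"]).as_matrix(); print(s["t"],s["ee_pos"],s["wrist_force"])
ex=np.array([.9859,.1671,0]);ey=np.array([-.1671,.9859,0]); z=np.array([0,0,1]); B=np.c_[ex,ey,z]
print("tool in stand frame\n",np.round(B.T@T,3))
Rt=T; t=s["ee_pos"]
X=((cloud(d,P)-t)@T)  # tool coords
g=(d>0)&(X[...,2]>-45)&(X[...,2]<90)&(abs(X[...,1])<12)&(abs(X[...,0])<75)
q=X[g]; print(len(q))
for zz in(-30,0,10,30,50,70): 
    k=abs(q[:,2]-zz)<4
    if k.sum()>10: print(zz,k.sum(),"x",np.round(np.percentile(q[k,0],[1,99]),1),"y",np.round(np.percentile(q[k,1],[3,97]),1))
print("zmax",np.percentile(q[:,2],99.5))
```

```text
23.95 [680.55789374 219.91448713 240.18523093] [-0.02233901 -0.50542467 -0.70074041]
tool in stand frame
 [[-0.001 -0.941 -0.34 ]
 [-1.     0.001 -0.   ]
 [ 0.     0.34  -0.941]]
8855
-30 543 x [ 7.3 49.2] y [-10.4  10.6]
0 85 x [10.9 49.2] y [-9.   8.8]
10 44 x [48.9 49.2] y [-4.1  3.3]
30 35 x [48.9 49.2] y [-3.8  3.4]
50 27 x [49.  49.1] y [-3.7  3.4]
70 15 x [49.  49.1] y [-3.7  3.6]
zmax 59.106254296926714
```

View pics/w8.png

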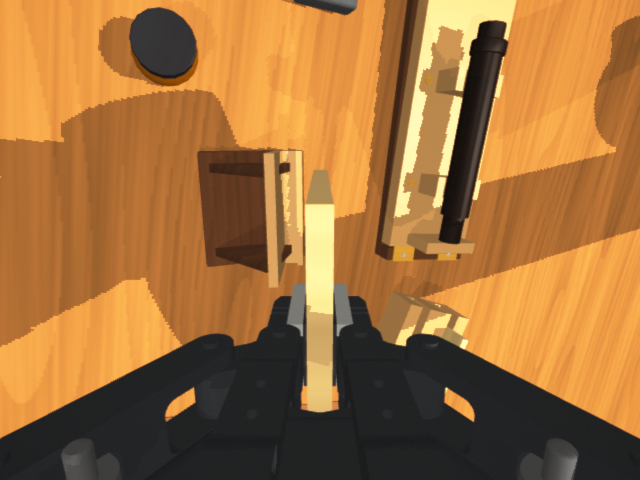

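The chart sits straight in the hand and parallel to the stand, with its edge at (320,185) just in front of the back rest at (272,215).

{"name": "move_arm", "arguments": {"commands": [[[0,0,-0.2],[0,0,0]],[[0,0,-0.4],[0,0,0]],[[0,0,-0.5],[0,0,0]],[[0,0,-0.555],[0,0,0]],[[0,0,-0.555],[0,0,0]],[[0,0,-0.555],[0,0,0]]]}}

```text
t: 24.55
ee_pos: [681.6, 219.4, 157.3]
eef_rot: [0.752, -0.636, -0.111, 0.132]
wrist_force: [0.6, 0.6, 0.5]
grip_width: 0.082
gripper_force: 58.9
```

{"name": "move_arm", "arguments": {"commands": [[[-0.03,-0.005,-0.08],[0,0,0]],[[-0.06,-0.01,-0.17],[0,0,0]],[[-0.09,-0.015,-0.25],[0,0,0]],[[-0.12,-0.02,-0.335],[0,0,0]],[[-0.12,-0.02,-0.335],[0,0,0]],[[-0.12,-0.02,-0.335],[0,0,0]]]}}

```text
t: 25.15
ee_pos: [663.0, 215.9, 104.9]
eef_rot: [0.752, -0.636, -0.112, 0.133]
wrist_force: [0.8, 0.3, -0.5]
grip_width: 0.081
gripper_force: 58.9
```

{"name": "move_arm", "arguments": {"commands": [[[-0.007,-0.001,-0.02],[0,0,0]],[[-0.009,-0.001,-0.026],[0,0,0]],[[-0.009,-0.001,-0.026],[0,0,0]]]}}

```text
t: 25.45
ee_pos: [661.9, 216.0, 101.5]
eef_rot: [0.752, -0.636, -0.112, 0.133]
wrist_force: [-1.0, 0.5, -0.9]
grip_width: 0.081
gripper_force: 58.9
```

{"name": "move_arm", "arguments": {"commands": [[[-0.002,0,-0.006],[0,0,0]],[[-0.004,0,-0.012],[0,0,0]],[[-0.004,0,-0.012],[0,0,0]]]}}

```text
t: 25.75
ee_pos: [661.6, 216.0, 100.2]
eef_rot: [0.752, -0.636, -0.112, 0.132]
wrist_force: [0.1, 0.4, 3.1]
grip_width: 0.082
gripper_force: 59.5
```

{"name": "move_arm", "arguments": {"commands": [[[0.009,0.001,-0.003],[0,0,0]],[[0.009,0.001,-0.003],[0,0,0]]]}}

```text
t: 25.95
ee_pos: [662.7, 216.1, 99.8]
eef_rot: [0.752, -0.636, -0.112, 0.133]
wrist_force: [-0.3, 0.3, 5.4]
grip_width: 0.088
gripper_force: 59.7
```

{"name": "move_arm", "arguments": {"commands": [[[0,0,0],[0,0,0]],[[0,0,0],[0,0,0]],[[0,0,0],[0,0,0]],[[0,0,0],[0,0,0]],[[0,0,0],[0,0,0]]], "hand": 0.45}}

```text
t: 26.45
ee_pos: [662.5, 216.1, 98.9]
eef_rot: [0.752, -0.636, -0.112, 0.133]
wrist_force: [0.0, -0.1, -0.1]
grip_width: 0.446
gripper_force: 0.0
```

{"name": "move_arm", "arguments": {"commands": [[[0.04,0.007,0.11],[0,0,0]],[[0.1,0.017,0.28],[0,0,0]],[[0.17,0.03,0.48],[0,0,0]],[[0.25,0.04,0.7],[0,0,0]],[[0.25,0.04,0.9],[0,0,0]],[[0.25,0.04,0.9],[0,0,0]]]}}

```text
t: 27.05
ee_pos: [702.0, 222.2, 239.3]
eef_rot: [0.752, -0.637, -0.11, 0.129]
wrist_force: [0.1, -0.7, -0.1]
grip_width: 0.453
gripper_force: 0.0
```

Untilt and move back above the robot side of the stand, clear of the cradle, for a final check of everything.

{"name": "move_arm", "arguments": {"commands": [[[-0.2,0.1,0.3],[0.018,-0.11,0]],[[-0.4,0.2,0.5],[0.037,-0.22,0]],[[-0.6,0.3,0.5],[0.0557,-0.3286,0]],[[-0.6,0.5,0.5],[0.0557,-0.3286,0]],[[-0.6,0.5,0.5],[0.0557,-0.3286,0]],[[-0.6,0.5,0.5],[0.0557,-0.3286,0]]]}}

```text
t: 27.65
ee_pos: [609.4, 297.6, 309.7]
eef_rot: [0.764, -0.646, 0.0, -0.0]
wrist_force: [0.7, -0.5, 0.2]
grip_width: 0.451
gripper_force: 0.0
```

Run:
```python
from h import *
p,d,P=wrist("w9"); s=env.read_state(); print(s["t"],s["ee_pos"]); X=cloud(d,P); X[...,2]-=.68; ok=d>0
O=np.array([639.6,212.1]); ex=np.array([.9859,.1671]); ey=np.array([-.1671,.9859])
a=(X[...,:2]-O)@ex; b=(X[...,:2]-O)@ey; z=X[...,2]
m=ok&(a>-15)&(a<60)&(abs(b)<75)&(z>87)&(z<150)
q=np.c_[a[m],b[m],z[m]]; f=q[q[:,2]<132]; print(len(q),"z",np.percentile(q[:,2],[1,99]),"y",np.percentile(q[:,1],[1,99]))
for _ in range(6):
    c=f.mean(0); n=np.linalg.svd(f-c,full_matrices=False)[2][2]; r=(f-c)@n; f=f[abs(r)<max(1.2,1.5*r.std())]
n*=-np.sign(n[0]); print("n",np.round(n,3),"lean rad",np.arcsin(n[2]),"front face distance from rest corner",np.round(c@n-22*n[2],1),"(8 expected)")
t=q[q[:,2]>134]; print("top edge",np.round(np.percentile(t,[2,50,98],0),1).tolist())
# expected top: front corner
Pt=pose("top"); pt,dt=env.read_camera("top"); cv2.imwrite("pics/top2.png",pt); cv2.imwrite("pics/final.png",cv2.resize(pt[120:360,100:460],None,fx=2,fy=2))
```

```text
27.7 [610.16564322 297.34326048 309.36698622]
4832 z [ 87.76639674 137.80738567] y [-47.75877743  50.2277856 ]
n [-0.934  0.     0.356] lean rad 0.3643926870074095 front face distance from rest corner 8.8 (8 expected)
top edge [[33.2, -46.8, 134.1], [37.1, -1.5, 135.9], [41.7, 49.3, 138.0]]
```

View pics/w9.png

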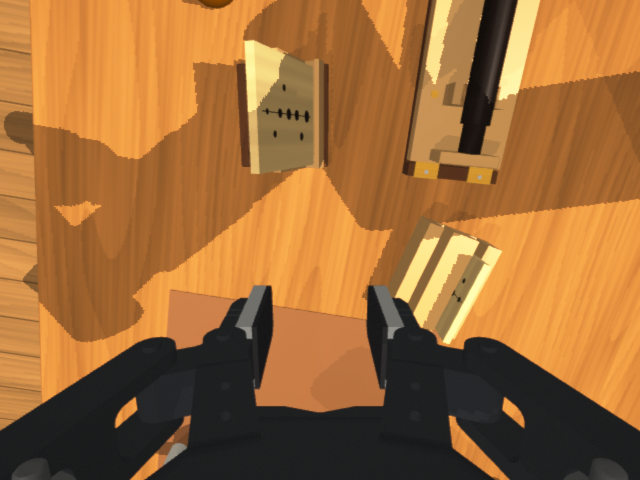

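The chart lies home on the stand at (287,110), leaning 0.36 rad and centred to about 1 mm. The short chart is still in the rack and the blank is still against the stop.

```bash
python3 -c "
from rig import env
print(env.finish_job())"
```

```text
the job is handed in; nothing more can be done
None
```

I handed the job in at about 28 s: the blank is in the saddles against the stop, the long wedge holds the board edge level with the scriber tip (41.2 mm against about 41.4 mm as measured), and the tall chart lies centred on the stand, leaning 0.36 rad; the hand-in returned no verdict.

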